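Snap the grease coupler onto the tilted nipple and hold it

ROBOT

A 7-joint arm with a two-finger parallel gripper is mounted at the origin on the work surface. World frame = base frame: x ahead of the robot, y to its left, z up, the work surface at z = 0. Lengths are in m, angles in rad, forces in N, time in s.
With the tool pointing down it reaches from about 0.425 to 0.875 m from the base axis. Payload 4.7 kg.
Tool frame: the origin (TCP) lies between the finger pads; the fingertips stand 22 mm ahead of it and the grasp point (between the pads) lies 3 mm ahead of it; z points along the fingers, y is the line along which they close (so a half turn about z gives the same grasp; the last joint's range is limited). The gripper opens to 87 mm and grips with 3 to 60 N. Pads are 19 mm wide; open, the fingers measure 117 mm over their backs; the gripper's body (75 mm by 190 mm) begins 51 mm behind the grasp point.
Start: joints at [-1.33, 0.321, -0.07, 1.45, 0.023, 1.371, -0.057], TCP at [0.146, 0.633, 0.245] pointing down, gripper open.
Joint ranges: [-2.86, 2.86], [-0.3, 2.09], [-1.38, 1.24], [0.06, 2.45], [-1.56, 4.7], [0.09, 2.05], [-2.69, 2.69]. Speed limits (rad/s): [2.57, 2.57, 3.14, 3.14, 3.14, 3.14, 3.14].

INTERFACE

Orientations are given as a rotation vector (axis times angle).
In Python, from bench import ctrl gives the robot as it stands. The module is installed in compiled form; this text tells all that it offers.
- The arm moves only by the tool send_rows, never from a script. Its argument "motion" is a list of rows, each an object with "claw": the opening, from -1 (shut) to 1 (fully open); "slide": the shift along the tool's x, y, z in mm, a list of three; "delta_rot": the turn, a rotation vector about the tool's x, y, z in rad, a list of three. In form: [{"claw": claw, "slide": [x, y, z], "delta_rot": [ax, ay, az]}, ...]. A call has 1 to 5 rows; each row is the pose to reach, as a shift and turn from the pose commanded when the call began, along the tool's axes at that moment; what a row does not reach only later rows make up. A row lasts 1/10 s, in which the tool goes at most 50 mm and 8.59 degrees, less where a joint would pass 70% of its speed; a pose out of reach is approached as far as the arm can. A call with a gripper value outside its range is refused whole. The fingers move at their own pace and stop on an object; "grip_force" is the grip in N (left out, the last holds). Time passes only in rows, so rows that repeat a pose let the fingers close. It gives the time, the measured TCP pose, the force, the opening and the grip force at its end, in the units of the state.
- ctrl.get_state(): the state, without advancing time (a new reading comes with each control period).
- ctrl.get_image(name): name is "scene" or "top" or "wrist"; returns a dict with "color" (480x640x3 uint8, blue, green, red), "fx", "fy", "cx", "cy" (pixels), "pose" (4x4, takes a point from camera to world coordinates). Camera axes: x right, y down, z forward; pixel columns grow to the right and rows downward; lengths in m; the calibration is good to about 2 mm. A picture is of the moment at which its call begins. There is no depth.
- ctrl.close_job(): hands the job in; it is judged then, once.
The state is a dict: "time": time; "joint_positions": joint angles; "qd": joint speeds; "joint_torque": joint torques, N m; "position": TCP position; "tool_rot": TCP orientation; "ft_force": force on the tool from outside, world axes, zero at the start; "torque": the same for the moment, N m; "grip_width": opening from 0.0 (shut) to 1.0 (fully open); "grip_force": force on a finger pad.
Only numpy, scipy, OpenCV 4.12 (cv2) and the standard library are available. Lean on these libraries where they do the work, as an engineer would, in place of code of your own. Each camera call takes 0.05 s, during which the arm holds its last target. There are 200 camera calls.

TASK

Take the grease coupler out of its parking stand, line it up over the tilted grease nipple of the bearing block and turn it so that its lever points the same way as the raised mark bar beside the nipple; then press it squarely down along the nipple's axis until the nipple snaps in. Finish while still gripping the coupler and holding it down against the spring, lever still at the mark; do not let go, and leave everything else on the table where it is.

Things in the scene. Friction and masses are not known exactly. Their poses are not given: they have to be found in the camera images.
- coupler: Grease coupler: one rigid metal piece, 111 mm long, 0.2 kg, standing nose down in the stand. Origin: centre of the nose's end face; own z runs along its axis from nose to top. From z = 0: round nose 27 mm wide to 30 mm, with a blind bore in its end; collar 32 mm wide to 42 mm; square grip 26 x 26 mm, flats facing own x and y, to 105 mm; a plug on top. A side lever points along own +y.
- coupler_grip (a point): Middle of the coupler's square grip where it is best held, own z = 80 mm on its axis.
- coupler_seat (a point): Centre of the floor of the coupler's bore, on its axis 10 mm inside the nose's end face; the bore is 15 mm wide and 10 mm deep. It rests on the nipple's tip when the coupler is on, so the nose's end face is then 10 mm below the tip.
- lever_tip (a point): Outer end of the coupler's lever, a flat steel tab 10 mm wide and 6 mm thick that sticks straight out sideways: coupler's own x = 0, y = 44 mm, z = 36 mm.
- stand: Parking stand: fixed square aluminium block, 75 x 75 x 22 mm, with one upright hole 30 mm wide and 18 mm deep from above, in which the coupler's nose stands loosely. Origin at the centre of its underside.
- bearing: Grey bearing block fixed to the table, foot 100 x 170 mm, with a steel shaft 28 mm thick and 240 mm long along own y, 50 mm up; its rounded housing (85 mm along y) is topped by a tilted flat pad. Origin: centre of its underside. The nipple leans out 28 degrees from vertical towards the block's own -x, roughly towards the robot.
- seat: Tilted steel collar, 26 mm across, 14 mm high, on the pad of the bearing block, out of which the nipple stands. Fixed to the block. Origin: centre of the collar's top face, 26 mm towards the block's -x and 99 mm above the table. Own z is the nipple's axis, pointing out and up; own +y points to the mark. It carries the nipple.
- mark (a point): Outer end of the mark: a raised steel bar 6 mm wide and 26 mm long on the pad beside the collar, running out from it along the seat's +y, from 15.5 to 41.5 mm from the nipple's axis, its top 4 mm below the collar's top.
- nipple (a joint): How far the brass nipple is pushed in along its axis, m: 0 = out, 0.010 = fully in. Sprung, with an over-centre snap: it stays out until pushed with about 17 N, then gives way: 14 N holds it at 2 mm, 12 N at 4.5 mm, 9 N at 7 mm, 6 N at its hard stop at 10 mm. It has snapped when over 6.5 mm in; let go, it always springs back and throws the coupler off.
- nipple_tip (a point): Centre of the nipple's tip. The tip stands 22 mm above the seat's top when out, 12 mm when fully in. The head is 11 mm across and 10 mm long, narrowing to 6 mm over the last 3.5 mm, on a stem 8 mm thick. Moves with the nipple.
- tin: Bystander: closed round tin of grease, 76 mm across, 85 mm tall, upright. Origin at the centre of its underside.
- spray_can: Bystander: grey spray can, 56 mm across, 170 mm tall, upright. Origin at the centre of its underside.
- wrench: Bystander: flat wrench lying on the table, about 180 mm long along its own x. Origin on its underside.
- screwdriver: Bystander: screwdriver lying on the table, about 200 mm long along its own x.
- hammer: Bystander: hammer lying on the table, about 240 mm long along its own x.
- disc: Bystander: flat black grinding disc, 114 mm across, 6 mm thick, lying on the table. Origin at the centre of its underside.
- nut_a: Bystander: steel wheel nut, 26 mm across, 32 mm tall. Origin at the centre of its underside.
- nut_b: Bystander: a second wheel nut, the same.
There are look-alikes about, which are no part of the job. Leave any green or pink look-alike of the bearing alone. Leave any orange or purple look-alike of the coupler alone.

How it is judged:
On the way, in this order (a step that is already met when the one before it is completed fails the run):
1. the coupler is lifted out of the stand (height (world z) of coupler above 0.03 m and contact force between coupler and the fingers above 1 N and contact force between coupler and stand below 0.01 N), for 0.2 s.
2. the coupler is lined up square over the nipple with its lever facing the mark, the nipple still out (distance between coupler_seat and nipple_tip below 0.07 m and angle between the z axis of coupler and the z axis of seat, either way round below 0.14 rad and angle between the y axis of coupler and the y axis of seat, either way round below 0.27 rad and y of lever_tip in the frame of seat above 0.02 m and value of joint nipple below 0.002 m), for 0.1 s.
3. the coupler is pressed squarely on until the nipple snaps in (distance between coupler_seat and nipple_tip below 0.004 m and angle between the z axis of coupler and the z axis of seat, either way round below 0.14 rad and angle between the y axis of coupler and the y axis of seat, either way round below 0.27 rad and y of lever_tip in the frame of seat above 0.02 m and value of joint nipple above 0.0065 m), for 0.2 s.
At the end, for the whole second after the job is handed in: Fingers still grip the coupler (over 2 N) and hold it on the nipple with over 3 N; nipple over 6.5 mm in; bore floor within 4 mm of the nipple tip; coupler within 8 degrees of the nipple axis; lever within 15 degrees of the mark's direction (all of step 3 and contact force between coupler and the fingers above 2 N and contact force between coupler and seat above 3 N); the arm keeps its last pose, push and grip.
It fails at once if a bystander is disturbed (moved more than 30 mm) (distance of any of tin, spray_can, wrench, screwdriver, hammer, disc, nut_a, nut_b from where it was at the start of the episode above 0.03 m).
It also fails if it takes over 42 s, if anything falls off the work surface, if the arm or the gripper's body presses on something with over 40 N, if the wrist force passes 120 N, or if a joint passes its speed limit or range.

## Working session

There is one attempt and no reset: what is moved stays moved. The work goes in short steps, Python scripts to look and compute and a tool call to move; the robot and the scene stay as the last step left them, time stands still between calls to the robot, and variables do not carry over. Pictures are saved under pics/ and viewed, at most 10 in all, crops included, and the job is handed in when it is done.

Besides the shell and the picture viewer there is one more tool, called after ">>>" in YAML: its name, and indented under it one key for each argument. send_rows: Moves the arm, as the interface text tells. Its arguments: {"type":"object","properties":{"motion":{"type":"array","items":{"type":"object","properties":{"claw":{"type":"number"},"slide":{"type":"array","items":{"type":"number"}},"delta_rot":{"type":"array","items":{"type":"number"}}}}},"grip_force":{"type":"number"}},"required":["motion"]}

```bash
mkdir -p pics
python3 - <<'E'
from bench import ctrl
import cv2, numpy as np, pickle
d={}
for n in("scene","top","wrist"):
    i=ctrl.get_image(n); cv2.imwrite(f"pics/{n}0.png",i["color"]); d[n]=i
    print(n,i["fx"],i["fy"],i["cx"],i["cy"]); print(np.round(i["pose"],4).tolist())
pickle.dump(d,open("im0.pkl","wb"))
s=ctrl.get_state(); print(s)
E
```

```text
scene 496.0744489408366 496.0744489408366 320.2704888154474 234.96586769846445
[[0.2066, 0.5478, -0.8107, 1.4861], [0.9782, -0.097, 0.1837, -0.2764], [0.022, -0.831, -0.5559, 0.7985], [0.0, 0.0, 0.0, 1.0]]
top 555.5753921484928 555.5753921484928 315.01152536673436 236.3683185754705
[[0.0244, -0.9912, 0.1304, 0.3108], [-0.9997, -0.0231, 0.0119, -0.0458], [-0.0088, -0.1307, -0.9914, 1.4334], [0.0, 0.0, 0.0, 1.0]]
wrist 357.21399970762246 357.21399970762246 315.87988525467597 241.7936177036907
[[0.225, 0.9383, 0.2627, 0.0738], [0.9743, -0.216, -0.0631, 0.6503], [-0.0025, 0.2702, -0.9628, 0.3847], [0.0, 0.0, 0.0, 1.0]]
{'time': 0.15, 'joint_positions': array([-1.32985625,  0.32163957, -0.07013375,  1.45136553,  0.02257637,
        1.37079881, -0.0568988 ]), 'qd': array([ 0.00193791, -0.00252379,  0.00042739, -0.00451325,  0.00051805,
        0.00061193,  0.00034407]), 'joint_torque': array([ 8.51976051e-05, -4.91800046e+01, -4.04614583e-01, -3.12873816e+01,
       -6.40555169e-02,  4.04995191e-02,  1.19654328e-04]), 'position': array([0.14610629, 0.63298208, 0.24373634]), 'tool_rot': array([-3.55438886e-01, -3.12130429e+00,  2.22956602e-03]), 'ft_force': array([-0.5415985 , -0.13716459,  0.71759885]), 'torque': array([-0.06297193, -0.03602812, -0.01633005]), 'grip_force': 0.0, 'grip_width': 1.000150471733915}
```

View pics/scene0.png

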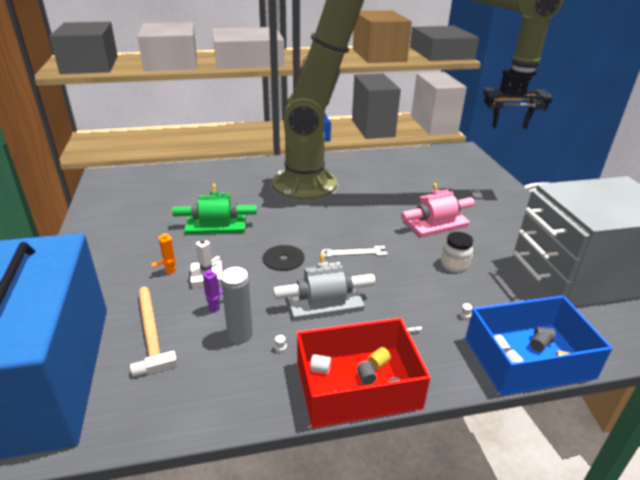

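View pics/top0.png

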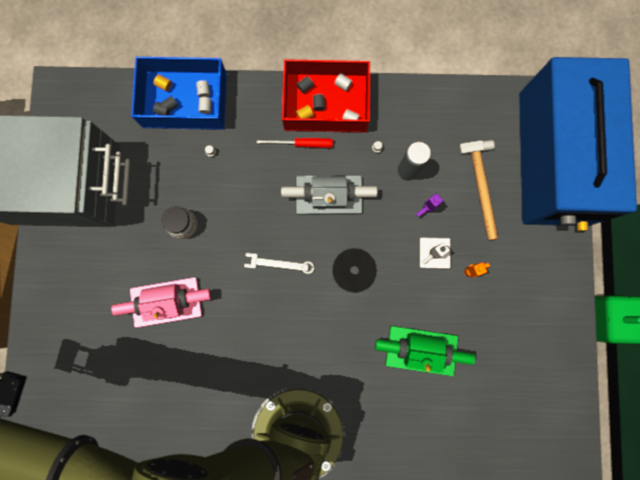

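The scene picture shows the grey bearing at (325,290), green (215,212) and pink (440,212) look-alikes, and the grey coupler in its stand at (205,262) with the orange (167,255) and purple (212,290) look-alikes nearby. In the top picture the grey bearing is at (330,193) and the stand with the grey coupler at (437,252). Grey is the one meant in each case because the colours are excluded and only the grey coupler stands in the stand. I'll confirm with enlarged crops.

Run:
```python
import cv2, numpy as np, pickle
d=pickle.load(open("im0.pkl","rb"))
def crop(n,x,y,w,h,s):
    c=cv2.resize(d[n]["color"][y:y+h,x:x+w],None,fx=s,fy=s,interpolation=cv2.INTER_CUBIC)
    for i in range(0,w,10):
        cv2.line(c,(i*s,0),(i*s,6),(0,0,255),1)
        if i%20==0: cv2.putText(c,str(x+i),(i*s,16),0,.35,(0,255,255),1)
    for i in range(0,h,10):
        cv2.line(c,(0,i*s),(6,i*s),(0,0,255),1)
        if i%20==0: cv2.putText(c,str(y+i),(8,i*s+4),0,.35,(0,255,255),1)
    return c
a=np.hstack([crop("top",405,225,66,50,6),crop("top",290,170,66,50,6)])
b=np.hstack([crop("scene",175,230,66,50,6),crop("scene",290,245,66,50,6)])
cv2.imwrite("pics/c1.png",np.vstack([a,b]))
```

```text
(no output)
```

View pics/c1.png

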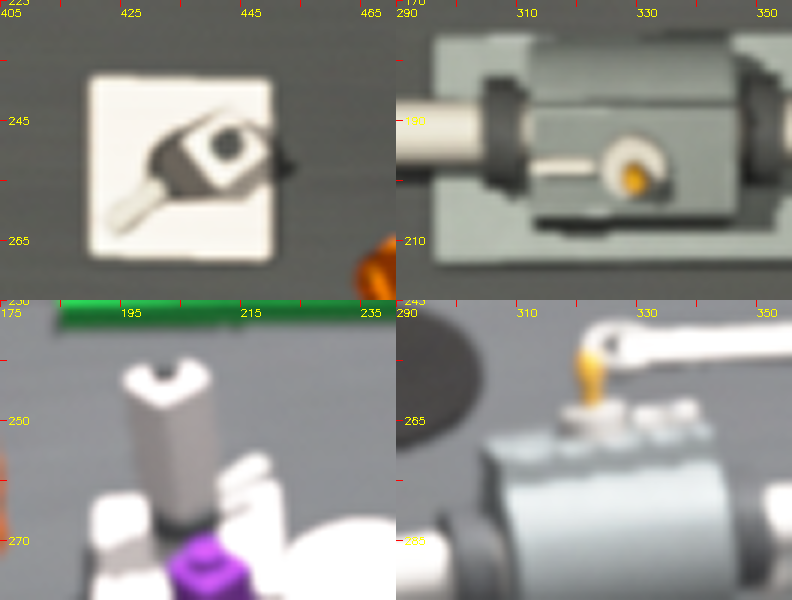

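The crops confirm it: in the top view the plug is at (443.0,249.2) and the lever tip at (424.7,262); the nipple tip is at (329.7,200.5), the collar at (329.7,197.8) and the mark end at (312.7,197.8). In the scene view the plug is at (202.2,242), the lever tip at (218.7,257), the nipple tip at (322.5,253.5), the collar at (323.2,264.2) and the mark end at (340.2,263).

```bash
cat > h.py <<'E'
import numpy as np, cv2, pickle
from scipy.spatial.transform import Rotation as R
def ray(c,u,v):
    r=c["pose"][:3,:3]@np.array([(u-c["cx"])/c["fx"],(v-c["cy"])/c["fy"],1]); return c["pose"][:3,3],r/np.linalg.norm(r)
def tri(*obs):
    A=0;b=0;L=[ray(*o) for o in obs]
    for o,r in L:
        P=np.eye(3)-np.outer(r,r);A=A+P;b=b+P@o
    p=np.linalg.solve(A,b); return p,[np.linalg.norm(np.cross(p-o,r))*1e3 for o,r in L]
def atz(c,u,v,z):
    o,r=ray(c,u,v); return o+r*(z-o[2])/r[2]
def proj(c,p):
    q=np.linalg.inv(c["pose"])@np.append(p,1); return np.array([c["fx"]*q[0]/q[2]+c["cx"],c["fy"]*q[1]/q[2]+c["cy"]])
E
python3 - <<'E'
from h import *
np.set_printoptions(precision=4,suppress=True)
d=pickle.load(open("im0.pkl","rb"));t,s=d["top"],d["scene"]
for n,a,b in [("plug",(443,249.2),(202.2,242)),("lever",(424.7,262),(218.7,257)),("nip",(329.7,200.5),(322.5,253.5)),("collar",(329.7,197.8),(323.2,264.2)),("mark",(312.7,197.8),(340.2,263))]:
    p,e=tri((t,*a),(s,*b)); print(n,p,np.round(e,1))
print("shaft",atz(t,283,192,.05),atz(t,377,192,.05)); print("plug115",atz(t,443,249.2,.112),"lev",atz(t,424.7,262,.041),"nip",atz(t,329.7,200.5,.118),"col",atz(t,329.7,197.8,.099),"mark",atz(t,312.7,197.8,.095))
print("stand", np.mean([atz(t,u,v,.022) for u,v in[(420,238),(450,238),(450,268),(420,268)]],0))
w=d["wrist"]["pose"];T=np.eye(4)
from bench import ctrl
st=ctrl.get_state();T[:3,:3]=R.from_rotvec(st["tool_rot"]).as_matrix();T[:3,3]=st["position"];print(T);print(np.linalg.inv(T)@w)
E
```

```text
plug [ 0.4612 -0.3369  0.1094] [0.2 0.2]
lever [ 0.4356 -0.3042  0.0417] [1.4 1.4]
nip [ 0.5717 -0.063   0.1188] [0.3 0.3]
collar [ 0.5829 -0.0631  0.0959] [0.3 0.3]
mark [ 0.5825 -0.0216  0.0935] [0.1 0.1]
shaft [0.6045 0.0549 0.05  ] [ 0.6099 -0.1836  0.05  ]
plug115 [ 0.4609 -0.3361  0.112 ] lev [ 0.4356 -0.3058  0.041 ] nip [ 0.5718 -0.0633  0.118 ] col [ 0.5823 -0.0634  0.099 ] mark [ 0.5821 -0.0217  0.095 ]
stand [ 0.461  -0.3355  0.022 ]
[[-0.9744  0.2248 -0.0003  0.1461]
 [ 0.2248  0.9744 -0.0014  0.633 ]
 [-0.     -0.0014 -1.      0.2437]
 [ 0.      0.      0.      1.    ]]
[[-0.0002 -0.9628 -0.2701  0.0743]
 [ 1.      0.0001 -0.0011  0.0004]
 [ 0.001  -0.2701  0.9628 -0.1409]
 [ 0.      0.      0.      1.    ]]
```

```bash
cat >> h.py <<'E'
def pose(p,ydir,zdir=(0,0,-1)):
    z=np.array(zdir,float);z/=np.linalg.norm(z);y=np.array(ydir,float);y-=z*(y@z);y/=np.linalg.norm(y)
    T=np.eye(4);T[:3,:3]=np.c_[np.cross(y,z),y,z];T[:3,3]=p;return T
def cur():
    from bench import ctrl
    st=ctrl.get_state();T=np.eye(4);T[:3,:3]=R.from_rotvec(st["tool_rot"]).as_matrix();T[:3,3]=st["position"];return T
def az(a): return (np.cos(np.radians(a)),np.sin(np.radians(a)),0)
def plan(T,targets):
    for G in targets:
        D=np.linalg.inv(T)@G; s=np.round(D[:3,3]*1e3,1); r=np.round(R.from_matrix(D[:3,:3]).as_rotvec(),3)
        print("slide",s.tolist(),"rot",r.tolist()); E=np.eye(4);E[:3,3]=s/1e3;E[:3,:3]=R.from_rotvec(r).as_matrix();T=T@E
    return T
E
python3 - <<'E'
from h import *
plan(cur(),[pose((.36,.5,.25),az(45)),pose((.50,.28,.25),az(13)),pose((.52,.03,.25),az(-10)),pose((.50,-.2,.25),az(-35)),pose((.461,-.336,.20),az(-50))])
E
```

```text
slide [-238.3, -81.5, -6.1] rot [-0.001, 0.0, 0.559]
slide [-254.6, -56.5, 0.1] rot [-0.0, 0.001, 0.558]
slide [-248.1, -36.8, -0.1] rot [-0.0, -0.0, 0.402]
slide [-229.9, 20.4, -0.0] rot [-0.0, -0.0, 0.436]
slide [-133.8, 46.1, 49.9] rot [-0.0, -0.0, 0.262]
```

>>> send_rows:
  motion:
    - {"claw":0.4,"slide":[-48,-16,-1],"delta_rot":[0,0,0.11]}
    - {"claw":0.4,"slide":[-95,-33,-2],"delta_rot":[0,0,0.22]}
    - {"claw":0.4,"slide":[-143,-49,-4],"delta_rot":[0,0,0.34]}
    - {"claw":0.4,"slide":[-190,-65,-5],"delta_rot":[0,0,0.45]}
    - {"claw":0.4,"slide":[-238,-81,-6],"delta_rot":[0,0,0.56]}

```text
time: 0.65
position: [0.36, 0.5003, 0.2505]
tool_rot: [-1.211, -2.899, -0.0]
ft_force: [0.1, 1.3, -0.7]
grip_width: 0.716
grip_force: 0.0
```

>>> send_rows:
  motion:
    - {"claw":0.4,"slide":[-49,-11,0],"delta_rot":[0,0,0.11]}
    - {"claw":0.4,"slide":[-98,-22,0],"delta_rot":[0,0,0.22]}
    - {"claw":0.4,"slide":[-147,-33,0],"delta_rot":[0,0,0.33]}
    - {"claw":0.4,"slide":[-196,-44,0],"delta_rot":[0,0,0.44]}
    - {"claw":0.4,"slide":[-245,-55,0],"delta_rot":[0,0,0.56]}

```text
time: 1.15
position: [0.4927, 0.2884, 0.2505]
tool_rot: [-1.965, -2.451, -0.0]
ft_force: [0.3, 0.8, 0.1]
grip_width: 0.696
grip_force: 0.0
```

>>> send_rows:
  motion:
    - {"claw":0.4,"slide":[-49,-7,0],"delta_rot":[0,0,0.08]}
    - {"claw":0.4,"slide":[-98,-14,0],"delta_rot":[0,0,0.16]}
    - {"claw":0.4,"slide":[-147,-22,0],"delta_rot":[0,0,0.24]}
    - {"claw":0.4,"slide":[-196,-29,0],"delta_rot":[0,0,0.32]}
    - {"claw":0.4,"slide":[-245,-36,0],"delta_rot":[0,0,0.4]}

```text
time: 1.65
position: [0.511, 0.0414, 0.2505]
tool_rot: [-2.411, -2.014, -0.001]
ft_force: [0.8, 0.5, 0.7]
grip_width: 0.701
grip_force: 0.0
```

>>> send_rows:
  motion:
    - {"claw":0.4,"slide":[-46,4,0],"delta_rot":[0,0,0.09]}
    - {"claw":0.4,"slide":[-92,8,0],"delta_rot":[0,0,0.18]}
    - {"claw":0.4,"slide":[-138,12,0],"delta_rot":[0,0,0.26]}
    - {"claw":0.4,"slide":[-184,16,0],"delta_rot":[0,0,0.35]}
    - {"claw":0.4,"slide":[-230,20,0],"delta_rot":[0,0,0.44]}

```text
time: 2.15
position: [0.4902, -0.1882, 0.2506]
tool_rot: [-2.793, -1.439, -0.001]
ft_force: [0.6, 0.3, 0.2]
grip_width: 0.7
grip_force: 0.0
```

>>> send_rows:
  motion:
    - {"claw":0.4,"slide":[-45,15,12],"delta_rot":[0,0,0.09]}
    - {"claw":0.4,"slide":[-90,30,24],"delta_rot":[0,0,0.18]}
    - {"claw":0.4,"slide":[-134,46,40],"delta_rot":[0,0,0.26]}
    - {"claw":0.4,"slide":[-134,46,50],"delta_rot":[0,0,0.26]}
    - {"claw":0.4,"slide":[-134,46,50],"delta_rot":[0,0,0.26]}

```text
time: 2.65
position: [0.4492, -0.3229, 0.1989]
tool_rot: [-2.953, -1.064, 0.004]
ft_force: [0.1, 1.4, 0.1]
grip_width: 0.704
grip_force: 0.0
```

Run:
```python
from h import *
from bench import ctrl
i=ctrl.get_image("wrist"); pickle.dump(i,open("w1.pkl","wb"))
np.set_printoptions(precision=4,suppress=True);print(cur(),ctrl.get_state()["joint_positions"],ctrl.get_state()["ft_force"])
for p in [(.461,-.336,.115),(.4353,-.304,.04)]: print(proj(i,p))
cv2.imwrite("pics/w1.png",i["color"])
```

```text
[[ 0.7681  0.6403 -0.0016  0.4507]
 [ 0.6403 -0.7681  0.0013 -0.3217]
 [-0.0004 -0.002  -1.      0.1997]
 [ 0.      0.      0.      1.    ]] [-0.2313  0.193   0.9046  1.7794 -0.1597  1.2479 -0.1604] [0.7478 0.2198 0.4645]
[343.5918 256.269 ]
[289.8626 228.422 ]
```

View pics/w1.png

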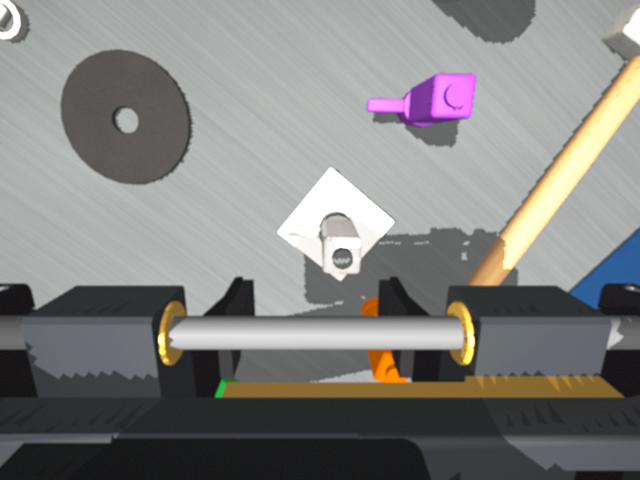

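The wrist view shows the coupler with its plug at (342,258) (predicted at (343.6,256.3), about 1 mm off). The purple look-alike is at (440,97) and the orange one at (378,345), partly hidden. I'll enlarge the crop for the yaw.

Run:
```python
from h import *
i=pickle.load(open("w1.pkl","rb"));d=pickle.load(open("im0.pkl","rb"))
a=cv2.resize(i["color"][160:300,260:420],None,fx=5,fy=5,interpolation=cv2.INTER_CUBIC)[:600]
cv2.imwrite("pics/c2.png",a)
c=np.array([.461,-.336,0])
for yaw in(120,130,140):
    l=np.array(az(yaw)); print(yaw,[((proj(i,c+l*r+[0,0,h])-[260,160])*5).round().tolist() for r,h in((.044,.040),)],
    [((proj(i,c+np.array([.109*0,0,.109])+.0184*np.array(az(yaw+45+k*90)))-[260,160])*5).round().tolist() for k in range(4)])
print("orange",atz(d["top"],484,267,.109), "purple",atz(d["top"],437,200,.109))
```

```text
120 [[135.0, 304.0]] [[304.0, 541.0], [490.0, 571.0], [528.0, 392.0], [337.0, 360.0]]
130 [[132.0, 347.0]] [[319.0, 558.0], [508.0, 557.0], [514.0, 374.0], [319.0, 375.0]]
140 [[137.0, 390.0]] [[337.0, 572.0], [524.0, 540.0], [496.0, 359.0], [303.0, 393.0]]
orange [ 0.42086601 -0.43394192  0.109     ] purple [ 0.58068098 -0.32296866  0.109     ]
```

View pics/c2.png

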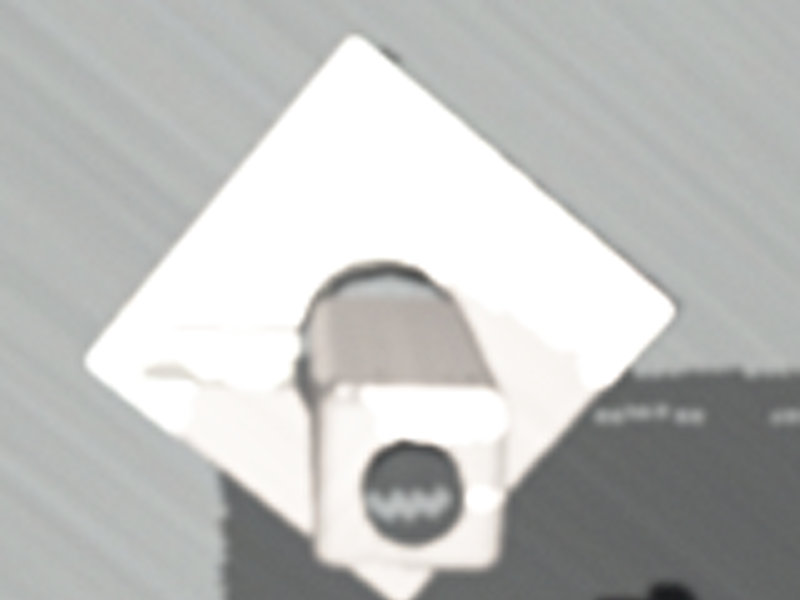

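The crop shows the grip top's corners at about (315,385), (500,388), (500,562) and (315,565) in the crop. That fits a lever yaw of 130° and a centre near (0.460,-0.336).

Run:
```python
from h import *
plan(cur(),[pose((.460,-.336,.16),az(-50)),pose((.460,-.336,.087),az(-50))])
```

```text
slide [-2.0, 17.1, 39.7] rot [-0.002, 0.0, -0.003]
slide [0.1, -0.0, 73.0] rot [0.0, 0.0, -0.0]
```

>>> send_rows:
  motion:
    - {"claw":0.4,"slide":[-2,17,20],"delta_rot":[-0.002,0,-0.003]}
    - {"claw":0.4,"slide":[-2,17,40],"delta_rot":[-0.002,0,-0.003]}
    - {"claw":0.4,"slide":[-2,17,70],"delta_rot":[-0.002,0,-0.003]}
    - {"claw":0.4,"slide":[-2,17,100],"delta_rot":[-0.002,0,-0.003]}
    - {"claw":0.4,"slide":[-2,17,113],"delta_rot":[-0.002,0,-0.003]}

```text
time: 3.2
position: [0.4607, -0.3337, 0.0854]
tool_rot: [-2.949, -1.079, 0.001]
ft_force: [-0.3, 0.1, 0.6]
grip_width: 0.701
grip_force: 0.0
```

>>> send_rows:
  motion:
    - {"claw":0.4,"slide":[0,0,0],"delta_rot":[0,0,0]}
    - {"claw":0.4,"slide":[0,0,0],"delta_rot":[0,0,0]}

```text
time: 3.4
position: [0.4615, -0.3366, 0.0887]
tool_rot: [2.949, 1.075, 0.003]
ft_force: [0.4, -0.7, -0.1]
grip_width: 0.698
grip_force: 0.0
```

>>> send_rows:
  motion:
    - {"claw":-1,"slide":[0,0,0],"delta_rot":[0,0,0]}
    - {"claw":-1,"slide":[0,0,0],"delta_rot":[0,0,0]}
    - {"claw":-1,"slide":[0,0,0],"delta_rot":[0,0,0]}
    - {"claw":-1,"slide":[0,0,0],"delta_rot":[0,0,0]}
    - {"claw":-1,"slide":[0,0,0],"delta_rot":[0,0,0]}
  grip_force: 50

```text
time: 3.9
position: [0.4604, -0.3369, 0.0877]
tool_rot: [2.95, 1.073, 0.002]
ft_force: [-0.1, -0.5, 0.3]
grip_width: 0.327
grip_force: 0.0
```

>>> send_rows:
  motion:
    - {"claw":-1,"slide":[0,0,0],"delta_rot":[0,0,0]}
    - {"claw":-1,"slide":[0,0,0],"delta_rot":[0,0,0]}
    - {"claw":-1,"slide":[0,0,0],"delta_rot":[0,0,0]}

```text
time: 4.2
position: [0.4604, -0.3368, 0.0876]
tool_rot: [2.951, 1.073, 0.001]
ft_force: [0.7, -0.0, 1.7]
grip_width: 0.295
grip_force: 49.9
```

Run:
```python
from h import *
np.set_printoptions(precision=4,suppress=True)
from bench import ctrl
print(cur());s=ctrl.get_state();print(s["ft_force"],s["torque"],s["grip_width"]*87,s["grip_force"],s["joint_positions"])
```

```text
[[ 0.7662  0.6426  0.0014  0.4604]
 [ 0.6426 -0.7662 -0.0014 -0.3368]
 [ 0.0002  0.002  -1.      0.0876]
 [ 0.      0.      0.      1.    ]]
[ 0.7176 -0.0163  1.6525] [0.0011 0.2586 0.0169] 25.69035573512145 49.87908253446221 [-0.1289  0.3744  0.85    1.8567 -0.3217  1.052  -0.0244]
```

```bash
cat >> h.py <<'E'
YAW=np.radians(1.2)
bx=np.array([np.cos(YAW),np.sin(YAW),0]);sy=np.array([-np.sin(YAW),np.cos(YAW),0])
n=np.cos(np.radians(28))*np.array([0,0,1])-np.sin(np.radians(28))*bx
TIP=np.array([.572,-.0635,.118])
SEAT=np.array([0,0,.0736])  # coupler_seat in tool frame
def over(d,tip=TIP,seat=SEAT):
    T=pose((0,0,0),-sy,-n); T[:3,3]=tip+n*d-T[:3,:3]@seat; return T
E
python3 - <<'E'
from h import *
np.set_printoptions(precision=4,suppress=True)
T=cur();U=T.copy();U[2,3]+=.11
H=over(.05);print(H)
M=pose((.47,-.19,.22),az(-70),(.2,0,-1))
plan(T,[U,M,H])
E
```

```text
[[ 0.8828  0.0209  0.4694  0.514 ]
 [ 0.0185 -0.9998  0.0098 -0.0647]
 [ 0.4695  0.     -0.8829  0.2271]
 [ 0.      0.      0.      1.    ]]
slide [0.0, 0.2, -110.0] rot [0.0, -0.0, -0.0]
slide [101.7, -106.2, -22.6] rot [-0.097, 0.172, 0.354]
slide [84.1, -103.1, 1.7] rot [-0.043, 0.289, 0.321]
```

>>> send_rows:
  motion:
    - {"claw":-1,"slide":[0,0,-10],"delta_rot":[0,0,0]}
    - {"claw":-1,"slide":[0,0,-30],"delta_rot":[0,0,0]}
    - {"claw":-1,"slide":[0,0,-60],"delta_rot":[0,0,0]}
    - {"claw":-1,"slide":[0,0,-90],"delta_rot":[0,0,0]}
    - {"claw":-1,"slide":[0,0,-110],"delta_rot":[0,0,0]}

```text
time: 4.7
position: [0.4604, -0.3373, 0.1999]
tool_rot: [2.949, 1.072, 0.003]
ft_force: [0.7, -0.5, -1.0]
grip_width: 0.294
grip_force: 49.9
```

>>> send_rows:
  motion:
    - {"claw":-1,"slide":[20,-21,-4],"delta_rot":[-0.019,0.034,0.071]}
    - {"claw":-1,"slide":[41,-42,-9],"delta_rot":[-0.039,0.069,0.142]}
    - {"claw":-1,"slide":[61,-64,-14],"delta_rot":[-0.058,0.103,0.212]}
    - {"claw":-1,"slide":[81,-85,-18],"delta_rot":[-0.078,0.138,0.283]}
    - {"claw":-1,"slide":[102,-106,-23],"delta_rot":[-0.097,0.172,0.354]}

```text
time: 5.2
position: [0.4695, -0.189, 0.2206]
tool_rot: [3.049, 0.522, 0.305]
ft_force: [0.7, -0.2, -2.0]
grip_width: 0.295
grip_force: 49.9
```

>>> send_rows:
  motion:
    - {"claw":-1,"slide":[17,-21,0],"delta_rot":[-0.009,0.058,0.064]}
    - {"claw":-1,"slide":[34,-41,1],"delta_rot":[-0.017,0.116,0.128]}
    - {"claw":-1,"slide":[50,-62,1],"delta_rot":[-0.026,0.173,0.193]}
    - {"claw":-1,"slide":[67,-82,1],"delta_rot":[-0.034,0.231,0.257]}
    - {"claw":-1,"slide":[84,-103,2],"delta_rot":[-0.043,0.289,0.321]}

```text
time: 5.7
position: [0.5142, -0.0636, 0.2278]
tool_rot: [-3.041, -0.027, -0.763]
ft_force: [-0.4, 0.8, 0.5]
grip_width: 0.295
grip_force: 49.9
```

>>> send_rows:
  motion:
    - {"claw":-1,"slide":[0,0,0],"delta_rot":[0,0,0]}
    - {"claw":-1,"slide":[0,0,0],"delta_rot":[0,0,0]}
    - {"claw":-1,"slide":[0,0,0],"delta_rot":[0,0,0]}

```text
time: 6.0
position: [0.5139, -0.0663, 0.2272]
tool_rot: [-3.044, -0.028, -0.758]
ft_force: [0.2, -0.6, -1.0]
grip_width: 0.293
grip_force: 49.9
```

Run:
```python
from h import *
np.set_printoptions(precision=4,suppress=True)
from bench import ctrl
I={k:ctrl.get_image(k) for k in("wrist","scene","top")};pickle.dump(I,open("w2.pkl","wb"))
T=cur();print(T);s=ctrl.get_state();print(s["ft_force"],s["grip_width"]*87,s["grip_force"],s["joint_positions"])
plan(T,[over(.05)])
P=lambda q:T[:3,:3]@q+T[:3,3]
pts={"tip":TIP,"collar":TIP-.022*n,"nose":P(SEAT+[0,0,.01]),"levertip":P([0,-.044,.0476]),"markend":TIP-.026*n+.0415*sy}
for k in I: print(k,{a:proj(I[k],b).round(1).tolist() for a,b in pts.items()})
c=lambda k,x,y,w,h,s:cv2.resize(I[k]["color"][y:y+h,x:x+w],None,fx=s,fy=s,interpolation=cv2.INTER_CUBIC)
a=c("wrist",220,150,200,150,3);b=np.hstack([c("scene",280,210,75,75,4),c("top",285,160,75,75,4)])
a=a[:,:600];cv2.imwrite("pics/c3.png",np.vstack([a[:300 if 0 else 450][:,:600],np.zeros((0,600,3),np.uint8)]) if 0 else np.hstack([cv2.resize(a,(500,375)),np.vstack([b[:,:300],b[:,300:]])[:375 if 0 else 600] if 0 else cv2.resize(np.vstack([b[:,:300],b[:,300:]]),(300,600))[:375]]) if 0 else np.vstack([a[:300] if 0 else cv2.resize(a,(400,300)),cv2.resize(b,(600,300))[:,:400]]) if 0 else np.vstack([np.hstack([cv2.resize(a,(400,300)),b[:,:300]]),np.hstack([b[:,300:],np.zeros((300,400,3),np.uint8)])]))
```

```text
[[ 0.8829  0.0193  0.4691  0.5143]
 [ 0.0168 -0.9998  0.0096 -0.0654]
 [ 0.4692 -0.0006 -0.8831  0.2272]
 [ 0.      0.      0.      1.    ]]
[-0.0548 -1.1223 -0.8042] 25.420379208774516 49.87918655388057 [-0.1431 -0.298   0.221   2.1852  0.0221  0.7613 -1.4794]
slide [-0.3, -0.7, -0.1] rot [0.0, 0.0, -0.002]
wrist {'tip': [314.1, 241.3], 'collar': [314.2, 234.1], 'nose': [315.0, 257.3], 'levertip': [237.1, 277.3], 'markend': [264.8, 233.0]}
scene {'tip': [322.2, 253.9], 'collar': [323.0, 263.1], 'nose': [320.4, 237.0], 'levertip': [337.4, 219.7], 'markend': [340.2, 262.7]}
top {'tip': [329.8, 200.4], 'collar': [329.7, 197.8], 'nose': [330.4, 205.2], 'levertip': [311.3, 209.9], 'markend': [312.7, 197.3]}
```

View pics/c3.png

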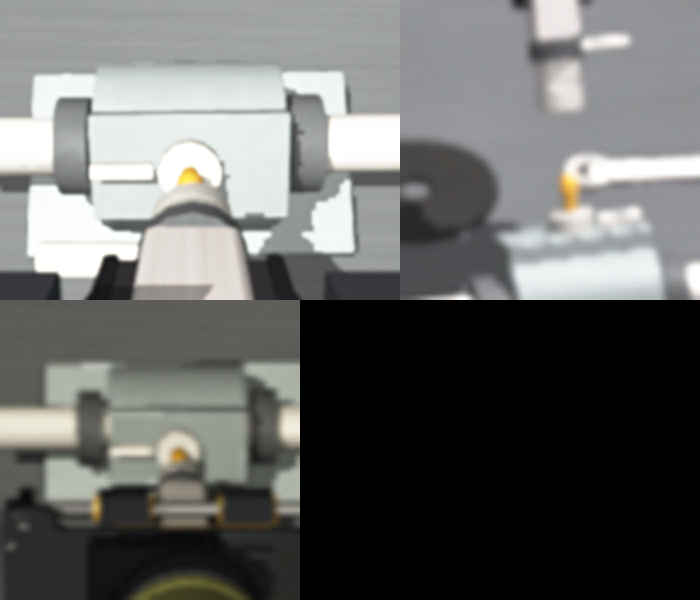

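The wrist and scene crops show nose, tip, collar, mark and lever within about 1 px of prediction: scene nose (320.6,236.5), tip (322.5,253.7) and lever tip (337.5,220); wrist collar (314.5,234) and mark end (265,235.5). The lever points along the mark, so I'll descend along the axis.

>>> send_rows:
  motion:
    - {"claw":-1,"slide":[0,0,6],"delta_rot":[0,0,0]}
    - {"claw":-1,"slide":[0,0,14],"delta_rot":[0,0,0]}
    - {"claw":-1,"slide":[0,0,22],"delta_rot":[0,0,0]}
    - {"claw":-1,"slide":[0,0,30],"delta_rot":[0,0,0]}
    - {"claw":-1,"slide":[0,0,30],"delta_rot":[0,0,0]}
  grip_force: 60

```text
time: 6.65
position: [0.5277, -0.0641, 0.1986]
tool_rot: [-3.045, -0.032, -0.754]
ft_force: [-0.0, -0.1, -1.7]
grip_width: 0.296
grip_force: 59.9
```

>>> send_rows:
  motion:
    - {"claw":-1,"slide":[0,0,4],"delta_rot":[0,0,0]}
    - {"claw":-1,"slide":[0,0,8],"delta_rot":[0,0,0]}
    - {"claw":-1,"slide":[0,0,10],"delta_rot":[0,0,0]}
    - {"claw":-1,"slide":[0,0,12],"delta_rot":[0,0,0]}
    - {"claw":-1,"slide":[0,0,12],"delta_rot":[0,0,0]}

```text
time: 7.15
position: [0.5339, -0.0642, 0.1898]
tool_rot: [-3.044, -0.031, -0.758]
ft_force: [-0.4, -0.4, -1.9]
grip_width: 0.295
grip_force: 59.9
```

Run:
```python
from h import *
np.set_printoptions(precision=4,suppress=True)
from bench import ctrl
I={k:ctrl.get_image(k) for k in("wrist","scene")};pickle.dump(I,open("w3.pkl","wb"))
T=cur();s=ctrl.get_state();print(s["time"],s["ft_force"],s["ft_force"]@n,s["grip_width"]*87,s["grip_force"],s["joint_positions"])
plan(T,[over(.008),over(-.01)])
print(proj(I["scene"],TIP),proj(I["scene"],T[:3,:3]@(SEAT+[0,0,.01])+T[:3,3]))
c=lambda k,x,y,w,h,s:cv2.resize(I[k]["color"][y:y+h,x:x+w],None,fx=s,fy=s,interpolation=cv2.INTER_CUBIC)
cv2.imwrite("pics/c4.png",np.hstack([c("wrist",265,200,100,100,4),c("scene",290,220,50,50,8)]))
```

```text
7.25 [ 0.3003 -1.1961 -1.8474] -1.7603631726893967 25.550107888640987 59.877331517636776 [-0.1534 -0.2131  0.2365  2.2003 -0.0036  0.6624 -1.4578]
slide [-0.2, 0.1, -0.1] rot [0.0, -0.0, -0.0]
slide [-0.0, -0.0, 18.0] rot [0.0, -0.0, -0.0]
[322.1672 253.8645] [322.2901 254.7534]
```

View pics/c4.png

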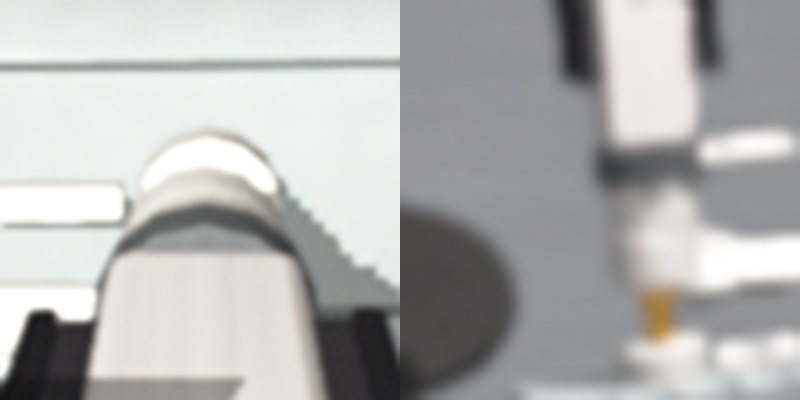

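The view shows the nose centred over the nipple: in the scene crop the brass at x≈660 sits under the nose centre at 658, and in the wrist crop the collar is at 210 and the nose at 208. There is no side contact, so I press.

>>> send_rows:
  motion:
    - {"claw":-1,"slide":[0,0,3],"delta_rot":[0,0,0]}
    - {"claw":-1,"slide":[0,0,6],"delta_rot":[0,0,0]}
    - {"claw":-1,"slide":[0,0,8],"delta_rot":[0,0,0]}
    - {"claw":-1,"slide":[0,0,10],"delta_rot":[0,0,0]}
    - {"claw":-1,"slide":[0,0,10],"delta_rot":[0,0,0]}

```text
time: 7.75
position: [0.5386, -0.0641, 0.182]
tool_rot: [-3.043, -0.031, -0.759]
ft_force: [-8.8, 0.3, 9.1]
grip_width: 0.296
grip_force: 59.9
```

>>> send_rows:
  motion:
    - {"claw":-1,"slide":[0,0,2],"delta_rot":[0,0,0]}
    - {"claw":-1,"slide":[0,0,4],"delta_rot":[0,0,0]}
    - {"claw":-1,"slide":[0,0,6],"delta_rot":[0,0,0]}
    - {"claw":-1,"slide":[0,0,8],"delta_rot":[0,0,0]}
    - {"claw":-1,"slide":[0,0,8],"delta_rot":[0,0,0]}

```text
time: 8.25
position: [0.5422, -0.0641, 0.1756]
tool_rot: [-3.043, -0.031, -0.758]
ft_force: [-14.7, -0.8, 14.6]
grip_width: 0.299
grip_force: 59.9
```

```bash
cat > st.py <<'E'
from h import *
np.set_printoptions(precision=4,suppress=True)
from bench import ctrl
for _ in range(3): i=ctrl.get_image("scene")
T=cur();s=ctrl.get_state();print(s["time"],s["ft_force"],"along n",s["ft_force"]@n,s["torque"],s["grip_width"]*87,s["grip_force"])
sp=T[:3,:3]@SEAT+T[:3,3]; print("d along n mm",(sp-TIP)@n*1e3,"axis deg",np.degrees(np.arccos(-T[:3,2]@n)))
plan(T,[over(-.01)])
E
python3 st.py
```

```text
8.4 [-14.9866   0.713   14.4321] along n 19.77007685753753 [0.1306 2.3197 0.1449] 25.835950934703124 59.87819250673056
d along n mm -8.73988586819802 axis deg 0.01572947633964848
slide [-0.7, 0.1, 1.3] rot [-0.0, 0.0, -0.001]
```

Run:
```python
from h import *
from bench import ctrl
I={k:ctrl.get_image(k) for k in("wrist","scene")}
T=cur();print({a:((proj(I["scene"],T[:3,:3]@np.array(p)+T[:3,3])-[290,220])*8).round().tolist() for a,p in {"nose":SEAT+[0,0,.01],"lever":[0,-.044,.0476],"colltop":SEAT+[0,0,.01-.042]}.items()})
c=lambda k,x,y,w,h,s:cv2.resize(I[k]["color"][y:y+h,x:x+w],None,fx=s,fy=s,interpolation=cv2.INTER_CUBIC)
cv2.imwrite("pics/c5.png",np.hstack([c("wrist",265,200,100,100,4),c("scene",290,220,50,50,8)]))
```

```text
{'nose': [264.0, 334.0], 'lever': [399.0, 196.0], 'colltop': [251.0, 192.0]}
```

View pics/c5.png

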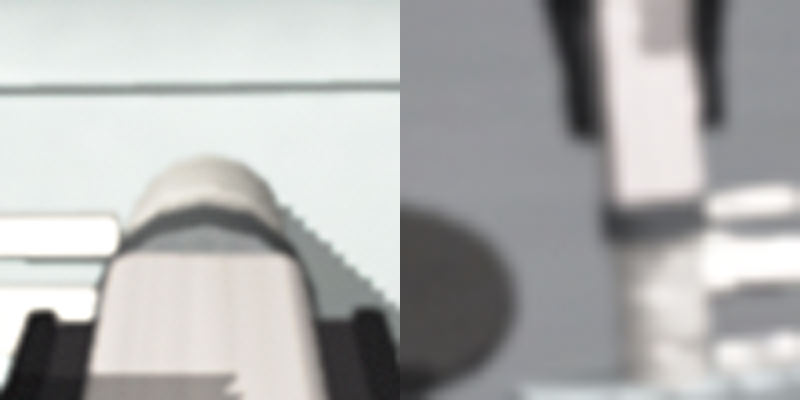

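The view shows the nose down over the collar (scene crop nose bottom at about y=370, no brass visible), with the lever at its predicted place, so the coupler has not slipped. I relieve the side force slightly and push a little more to confirm the hard stop.

>>> send_rows:
  motion:
    - {"claw":-1,"slide":[-0.7,0,0.7],"delta_rot":[0,0,0]}
    - {"claw":-1,"slide":[-0.7,0,1.5],"delta_rot":[0,0,0]}
    - {"claw":-1,"slide":[-0.7,0,1.5],"delta_rot":[0,0,0]}
    - {"claw":-1,"slide":[-0.7,0,1.5],"delta_rot":[0,0,0]}

```text
time: 8.9
position: [0.5424, -0.0641, 0.1754]
tool_rot: [-3.042, -0.03, -0.76]
ft_force: [-22.2, 0.6, 24.8]
grip_width: 0.298
grip_force: 59.9
```

```bash
python3 st.py
```

```text
9.05 [-22.2739  -0.0493  25.2965] along n 32.79066918671058 [0.1985 3.0516 0.1534] 25.618727880034367 59.87838238477707
d along n mm -9.023439251140935 axis deg 0.05815595929919799
slide [-0.8, -0.0, 1.0] rot [-0.001, -0.001, -0.001]
```

The force rose 13 N for only 0.3 mm of travel, so the nipple is at its hard stop. The coupler is square and still gripped, so I hand in.

```bash
python3 -c "
from bench import ctrl
print(ctrl.close_job())"
```

```text
the job is handed in; nothing more can be done
None
```

The job is handed in, and no verdict came back: the coupler is still gripped at 60 N and pressed squarely onto the nipple with about 33 N, its lever at the mark. I judge the nipple snapped in because force rose 13 N for only 0.3 mm more travel about 9 mm in. The arm was not seen touching anything else.

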